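# Fit the depth-gauge rod over a soft clay dish

## Task

Take the steel gauge rod by its round wooden grip out of its wooden block and thread it, tip first and from above, through the upper and then the lower brass guide of the gauge stand, until its tip stands well out below the lower guide. The clay dish underneath is still soft, so the rod must stop short and never touch it, and the other things on the table are left where they are. Finish while holding the rod still and upright through both guides, its grip clear above the upper one: do not let go.

Things in the scene. Friction and masses are not known exactly. Their poses are not given: they have to be found in the camera images.
- rod: The gauge rod: a steel shaft 12 mm in diameter and 112 mm long, its tip bevelled over the last 4 mm to 8.4 mm diameter; on top of it a cylindrical wooden grip 26 mm in diameter and 50 mm high (from 112 to 162 mm above the tip). About 0.12 kg. Origin at the centre of the tip (lower end); z points along the rod towards the grip. It starts standing loosely in the hole of its block, upright or leaning by up to 2.5 degrees, free to be lifted straight out.
- rod_block: Fixed wooden block, 64 x 64 mm and 45 mm high, with one upright hole of 13.5 mm diameter and 37 mm depth in the centre of its top, in which the gauge rod stands (so the rod's tip starts 8 mm above the table). Origin at the centre of its underside, z up.
- gauge: Fixed gauge stand: dark steel base plate 140 x 190 mm and 10 mm thick, an aluminium column (26 x 22 mm, its top 154 mm above the table) 81 mm from the guides' axis along the stand's own +y, and two arms, one above the other, that reach from the column to the two brass guides. Origin on the table, on the guides' common vertical axis; z up.
- guide_upper (a point): Centre of the top mouth of the upper brass guide, 148 mm above the table. The guide is an upright bushing 18 mm high (130 to 148 mm above the table), 31 mm across at its mouth; bore about 15 mm in diameter, flaring over its top 6 mm to about 21 mm at the mouth.
- guide_lower (a point): Centre of the top mouth of the lower brass guide, 94 mm above the table, exactly below the upper one and of the same shape (76 to 94 mm above the table).
- dish: Soft clay dish turned upside down (a low round dome 84 mm across) on a loose plywood board 120 x 95 x 10 mm that lies on the base plate under the guides. Origin at the centre of the board's underside, 10 mm above the table; the top of the dome is 30 mm above the origin, so 40 mm above the table and 36 mm below the underside of the lower guide. Do not touch it with the rod.
- spare_block: Bystander: fixed wooden block like the rod's, holding the tamper.
- tamper: Bystander: a shorter tool, a 12 mm steel shaft 70 mm long with a wooden ball of 38 mm diameter on top, standing in the other block, its top 113 mm above the table. Origin at its tip, z up along it.
- mug: Bystander: loose pale unglazed mug, 76 mm across, 85 mm high. Origin at the centre of its underside.
- bowl: Bystander: loose grey-brown clay bowl, 84 mm across, 45 mm high. Origin at the centre of its underside.

How it is judged:
On the way, in this order (a step that is already met when the one before it is completed fails the run):
1. the rod is lifted clear out of its block (z of rod in the frame of rod_block above 0.05 m), for 0.1 s.
2. the rod's tip is in the upper guide (z of rod in the frame of guide_upper below -0.008 m and horizontal distance between rod and guide_upper below 0.006 m and angle between rod's own z axis and vertical below 0.2 rad), for 0.05 s.
3. the rod's tip has gone on into the lower guide (z of rod in the frame of guide_lower below -0.008 m and horizontal distance between rod and guide_lower below 0.006 m and angle between rod's own z axis and vertical below 0.2 rad), for 0.05 s.
At the end, for the whole second after the job is handed in: Rod held by the fingers (over 3 N), at rest, upright within 0.08 rad in both guides; tip within 5 mm of their axis, 5 mm or more below the lower guide and 2 mm or more above the untouched dish; grip 2 mm or more above the upper guide; dish still in place (z of rod in the frame of guide_lower below -0.023 m and z of rod in the frame of dish above 0.032 m and horizontal distance between rod and guide_lower below 0.005 m and angle between rod's own z axis and vertical below 0.08 rad and z of rod in the frame of guide_upper above -0.11 m and contact force between the fingers and rod above 3 N and contact force between rod and dish below 0.1 N and linear speed of rod below 0.02 m/s and angle between dish's own z axis and vertical below 0.05 rad and horizontal distance between dish and gauge below 0.025 m); the arm keeps its last pose, push and grip.
It fails at once if the rod touches the clay dish (contact force between rod and dish above 0.3 N).
It fails at once if the dish is shoved (distance of dish from where it was at the start of the episode above 0.012 m).
It fails at once if the tamper is disturbed (distance of tamper from where it was at the start of the episode above 0.02 m).
It fails at once if the mug is disturbed (distance of mug from where it was at the start of the episode above 0.025 m).
It fails at once if the bowl is disturbed (distance of bowl from where it was at the start of the episode above 0.025 m).
It also fails if it takes over 51 s, if anything falls off the work surface, if the arm or the gripper's body presses on something with over 40 N, if the wrist force passes 120 N, or if a joint passes its speed limit or range.

## Robot

A 6-joint arm with a two-finger parallel gripper is mounted at the origin on the work surface. World frame = base frame: x ahead of the robot, y to its left, z up, the work surface at z = 0. Lengths are in m, angles in rad, forces in N, time in s.
With the tool pointing down it reaches from about 0.25 to 0.775 m from the base axis. Payload 4 kg.
Tool frame: the origin (TCP) lies midway between the tips of the shut fingers; the grasp point (between the pads) lies 19 mm behind it; x points along the fingers, z is the direction in which the jaws open and shut, and the axes are right-handed (so a half turn about x gives the same grasp; the last joint's range is limited). The gripper opens to 85 mm and grips with 20 to 120 N. Pads are 22 mm wide; open, the fingers measure 114 mm over their backs; the gripper's body (76 mm by 85 mm) begins 54 mm behind the grasp point. The pads swing forward as they close: fully open they stand 13 mm farther back than shut.
Start: joints at [1.194, 0.087, 1.371, -0, 1.684, -0.103], TCP at [0.149, 0.53, 0.231] pointing down, gripper open.
Joint ranges: [-3.1, 3.1], [-0.76, 2.03], [0.27, 2.55], [-1.08, 4.22], [0.17, 2.65], [-2.57, 2.57]. Speed limits (rad/s): [2.79, 2.79, 3.14, 3.14, 3.14, 3.14].

## Interface

Orientations are given as a unit quaternion [w, x, y, z].
In Python, from workcell import read_state, grab_frame, finish_job, spot_in, mark_of gives the robot as it stands.
- The arm moves only by the tool step_arm, never from a script. Its argument "plan" is one flat list of numbers, 5 for each row, row after row: the shift along the world's x, y, z in m, then the turn about the world's z in rad, then the opening, from 0 (shut) to 1 (fully open). A call has 1 to 10 rows; each row shifts and turns the pose as measured when the row begins; what a row does not reach is not made up. A row lasts 1/10 s, in which the tool goes at most 50 mm and 8.59 degrees, less where a joint would pass 70% of its speed; a pose out of reach is approached as far as the arm can. A call is refused whole if a number of a shift passes 0.05 or a number of a turn 0.15, either way. A call with a gripper value outside its range is refused whole. The fingers move at their own pace and stop on an object; "newtons" is the grip in N (left out, the last holds). Time passes only in rows, so rows that do not move let the fingers close. It gives the time, the measured TCP pose, the force and the opening at its end, in the units of the state.
- read_state(): the state, without advancing time (a new reading comes with each control period).
- grab_frame(name): name is "side" or "top"; returns a dict with "pixels" (400x640x3 uint8, red, green, blue), "depth" (400x640 float32, m along the optical axis (not along the pixel's ray), 0 where there is no reading), "mtx" (3x3 intrinsics, pixels), "D" ([k1, k2, p1, p2, k3] as OpenCV has them; the pictures are not rectified), "R" (3x3) and "t" (3): a world point X has camera coordinates R X + t. Camera axes: x right, y down, z forward; pixel columns grow to the right and rows downward; lengths in m; the calibration is good to about 2 mm. A picture is of the moment at which its call begins.
- finish_job(): hands the job in, once; it reports no verdict.
Trained networks look in a picture, given as the dict that the camera call returned (one of the last four; its "shot" number tells which), for a name from the list of things; names that differ only in an ending like _2 or _b are one class to them, and where a whole thing is asked for, a point or a joint stands for the part that bears it (a point fixed in the world has none). Each returns a list of dicts, best first, with "confidence" (0 to 1); they miss things now and then, are a little off and sometimes report something else, mostly with a low value. They report only what shows in the picture. A call takes as long as a camera call.
- spot_in(picture, thing): "box" ([left, top, width, height] in pixels, round what is visible of it).
- mark_of(picture, thing): "centre" ([row, column] in pixels: a listed point, or the origin of a listed thing).
The state is a dict: "t": time; "q": joint angles; "qvel": joint speeds; "joint_torque": joint torques, N m; "eef_pos": TCP position; "eef_rot": TCP orientation; "force": force on the tool from outside, world axes, zero at the start; "ft_torque": the same for the moment, N m; "opening": opening from 0.0 (shut) to 1.0 (fully open).
Only numpy, scipy, OpenCV 4.12 (cv2) and the standard library are available. Lean on these libraries where they do the work, as an engineer would, in place of code of your own. Each camera call takes 0.05 s, during which the arm holds its last target.

## Working session

There is one attempt and no reset: what is moved stays moved. The work goes in short steps, Python scripts to look and compute and a tool call to move; the robot and the scene stay as the last step left them, time stands still between calls to the robot, and variables do not carry over. Pictures are saved under pics/ and viewed, and the job is handed in when it is done.

Besides the shell and the picture viewer there is one more tool, called as a command line: name --argument value ..., lists and objects as JSON in quotes. step_arm: Moves the arm, as the interface text tells. Its arguments: {"type":"object","properties":{"plan":{"type":"array","items":{"type":"number"}},"newtons":{"type":"number"}},"required":["plan"]}

```bash
mkdir -p pics; cat > h.py <<'E'
import numpy as np, cv2
from workcell import *
def ray(f,rc):
    p=cv2.undistortPoints(np.array([[[rc[1],rc[0]]]],float),f["mtx"],np.array(f["D"]))[0,0]
    R=np.array(f["R"]);t=np.array(f["t"])
    o=-R.T@t; d=R.T@np.array([p[0],p[1],1.]); return o,d
def atz(f,rc,z):
    o,d=ray(f,rc); return o+d*(z-o[2])/d[2]
def proj(f,X):
    R=np.array(f["R"]);t=np.array(f["t"])
    p,_=cv2.projectPoints(np.array(X,float).reshape(-1,3),cv2.Rodrigues(R)[0],t,f["mtx"],np.array(f["D"])); return p[:,0]
def cloud(f):
    d=f["depth"];v,u=np.mgrid[:400,:640]
    p=cv2.undistortPoints(np.stack([u.ravel(),v.ravel()],1).astype(float)[:,None],f["mtx"],np.array(f["D"]))[:,0]
    P=np.c_[p*d.ravel()[:,None],d.ravel()]
    W=(P-np.array(f["t"]))@np.array(f["R"]); W[d.ravel()==0]=np.nan
    return W.reshape(400,640,3)
def save(f,n): cv2.imwrite("pics/"+n,f["pixels"][:,:,::-1])
E
python3 - <<'E'
from h import *
import pickle
for n in("side","top"):
    f=grab_frame(n); save(f,n+"0.png"); pickle.dump(f,open(n+"0.pkl","wb"))
    print(n,-np.array(f["R"]).T@f["t"])
    for th in["rod","rod_block","gauge","guide_upper","guide_lower","dish","spare_block","tamper","mug","bowl"]:
        m=mark_of(f,th);b=spot_in(f,th)
        print(th,[(np.round(x["centre"],1).tolist(),round(x["confidence"],2)) for x in m[:2]],[(np.round(x["box"]).tolist(),round(x["confidence"],2)) for x in b[:2]])
print(read_state())
E
```

```text
side [ 0.18668106 -0.50742044  0.6585692 ]
rod [([338.3, 470.9], 0.72)] []
rod_block [([337.6, 469.7], 0.82)] [([444.0, 302.0, 57.0, 61.0], 0.64)]
gauge [] [([272.0, 152.0, 102.0, 110.0], 0.89)]
guide_upper [([172.1, 324.0], 0.63)] [([271.0, 154.0, 103.0, 107.0], 0.61)]
guide_lower [([192.5, 325.0], 0.58)] [([273.0, 152.0, 101.0, 107.0], 0.89)]
dish [([219.8, 324.7], 0.62)] [([293.0, 203.0, 65.0, 42.0], 0.72)]
spare_block [([342.7, 352.7], 0.8)] [([324.0, 315.0, 56.0, 50.0], 0.59)]
tamper [([342.9, 354.2], 0.86)] [([343.0, 300.0, 20.0, 35.0], 0.75), ([475.0, 269.0, 30.0, 59.0], 0.33)]
mug [([190.2, 206.7], 0.8)] [([171.0, 159.0, 49.0, 45.0], 0.62)]
bowl [([336.7, 474.3], 0.74)] [([250.0, 141.0, 36.0, 28.0], 0.57)]
top [0.38531294 0.08103952 1.22748679]
rod [([152.5, 476.7], 0.61)] [([478.0, 134.0, 24.0, 19.0], 0.78), ([426.0, 219.0, 31.0, 26.0], 0.53)]
rod_block [([157.8, 474.5], 0.85), ([272.0, 217.5], 0.68)] [([460.0, 140.0, 35.0, 29.0], 0.68)]
gauge [([190.4, 318.2], 0.78)] [([272.0, 152.0, 94.0, 72.0], 0.56)]
guide_upper [([177.3, 318.5], 0.88), ([181.7, 322.8], 0.43)] [([277.0, 
[... 458 characters left out ...]
8.6, 199.2], 0.98)] [([178.0, 169.0, 36.0, 37.0], 0.82)]
{'t': 2.1, 'q': array([ 1.19389064e+00,  8.71894014e-02,  1.37070882e+00,  3.45651404e-05,
        1.68361264e+00, -1.03139847e-01]), 'qvel': array([-0.00019361,  0.00057882,  0.00259277, -0.00035062,  0.0012413 ,
        0.0004582 ]), 'joint_torque': array([-9.41093022e-04, -3.51716316e+01, -3.13449919e+01, -2.58972377e-04,
        4.44211046e-04,  1.87786571e-05]), 'eef_pos': array([0.14871553, 0.52952212, 0.2313422 ]), 'eef_rot': array([ 0.5635686 , -0.42707086,  0.56353175,  0.42712162]), 'force': array([ 0.37429748, -0.18918813, -0.00732803]), 'ft_torque': array([0.01312894, 0.00556624, 0.02928875]), 'opening': 0.9981869146359583}
```

View pictures.

View pics/side0.png

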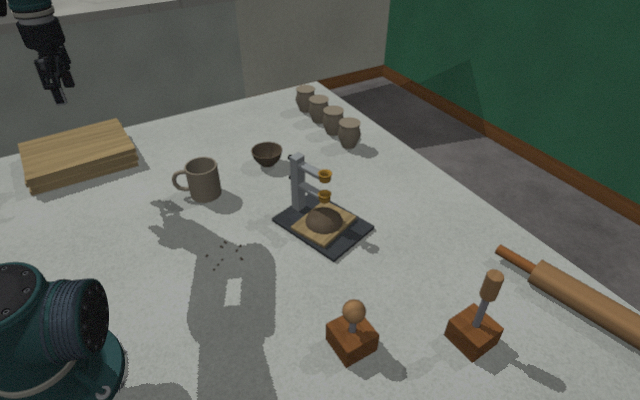

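View pics/top0.png

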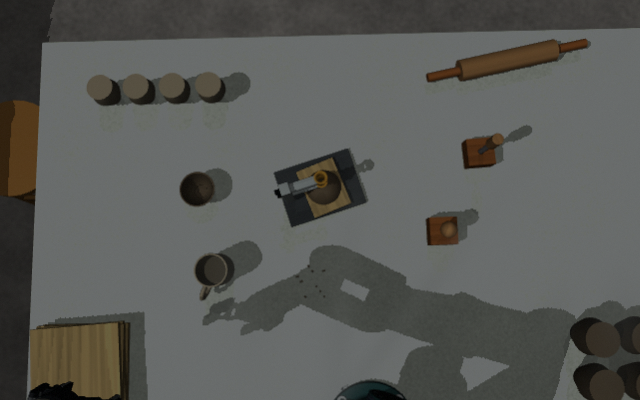

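```bash
python3 - <<'E'
from h import *
import pickle
s=pickle.load(open("side0.pkl","rb"));t=pickle.load(open("top0.pkl","rb"))
print("top: block",atz(t,[157.8,474.5],0),"up",atz(t,[177.3,318.5],.148),"low",atz(t,[180.3,324.7],.094),"gauge",atz(t,[190.4,318.2],0),"dish",atz(t,[186.7,323.2],.01))
print("spare",atz(t,[233.1,438.9],0),"mug",atz(t,[271.4,218.2],0),"bowl",atz(t,[188.6,199.2],0))
print("side: block",atz(s,[337.6,469.7],0),"up",atz(s,[172.1,324],.148),"low",atz(s,[192.5,325],.094),"dish",atz(s,[219.8,324.7],.01))
print("spare",atz(s,[342.7,352.7],0),"mug",atz(s,[190.2,206.7],0))
ct=cloud(t);cs=cloud(s)
for n,c in(("t",ct),("s",cs)):
    z=c[...,2]
    for lo,hi in((.16,.18),(.14,.152),(.152,.16),(.04,.048),(.1,.115)):
        m=(z>lo)&(z<hi)&(c[...,0]>.1)&(c[...,0]<.75)
        k,l,st,ce=cv2.connectedComponentsWithStats(m.astype(np.uint8))
        for i in range(1,k):
            if st[i,4]>15:
                P=c[l==i]; print(n,lo,st[i].tolist(),np.round(np.nanmedian(P,0),4),np.round(P.min(0),4),np.round(P.max(0),4))
for n,f in(("s",s),("t",t)):
    cv2.imwrite(f"pics/{n}_crop1.png",cv2.resize(f["pixels"][125:275,230:400] if n=="s" else f["pixels"][130:240,260:380],None,fx=4,fy=4,interpolation=cv2.INTER_CUBIC)[:,:,::-1])
    cv2.imwrite(f"pics/{n}_crop2.png",cv2.resize(f["pixels"][255:375,410:530] if n=="s" else f["pixels"][110:260,410:520],None,fx=4,fy=4,interpolation=cv2.INTER_CUBIC)[:,:,::-1])
E
```

```text
top: block [ 0.62241352 -0.2773374   0.        ] up [0.56035032 0.10244394 0.148     ] low [0.56190696 0.08973972 0.094     ] gauge [0.5521661  0.10687558 0.        ] dish [0.5594855  0.09439561 0.01      ]
spare [ 0.44085727 -0.18078333  0.        ] mug [0.3635143  0.35017469 0.        ] bowl [0.56433018 0.39627477 0.        ]
side: block [ 0.63203988 -0.27597098  0.        ] up [0.55977855 0.10166647 0.148     ] low [0.5624627 0.1008011 0.094    ] dish [0.56598998 0.10589352 0.01      ]
spare [ 0.4497099  -0.18086032  0.        ] mug [0.37300579 0.3597017  0.        ]
t 0.16 [491, 134, 13, 12, 128] [ 0.6279 -0.2765  0.1702] [ 0.6158 -0.2899  0.1603] [ 0.6408 -0.2658  0.1753]
t 0.16 [366, 392, 30, 8, 96] [ 0.1123 -0.0025  0.1696] [ 0.1021 -0.0412  0.16  ] [0.1179 0.0173 0.1795]
t 0.14 [488, 137, 9, 12, 25] [ 0.622  -0.269   0.1456] [ 0.6158 -0.2826  0.1407] [ 0.6401 -0.2656  0.1511]
t 0.14 [282, 171, 45, 26, 297] [0.5501 0.1276 0.1433] [0.522  0.0862 0.14  ] [0.5744 0.1812 0.1516]
t 0.14 [274, 189, 7, 7, 29] [0.5305 0.1925 0.1471] [0.5252 0.1852 0.1419] [0.5381 0.1987 0.1511]
t 0.14
[... 3306 characters left out ...]
 0.6243 -0.2831  0.0447] [ 0.5954 -0.3118  0.04  ] [ 0.6649 -0.2439  0.048 ]
s 0.04 [326, 315, 53, 40, 1093] [ 0.4373 -0.1892  0.0448] [ 0.4127 -0.2136  0.0402] [ 0.4776 -0.1485  0.0479]
s 0.1 [64, 13, 141, 25, 533] [0.4306 1.4507 0.1077] [0.1829 1.4301 0.1   ] [0.7468 1.4649 0.115 ]
s 0.1 [291, 172, 14, 9, 75] [0.5307 0.1668 0.1073] [0.5215 0.1599 0.1002] [0.5496 0.1821 0.1149]
s 0.1 [343, 299, 22, 19, 324] [ 0.4417 -0.1854  0.1081] [ 0.4275 -0.1993  0.1   ] [ 0.4615 -0.1653  0.1144]
s 0.1 [480, 299, 9, 8, 46] [ 0.6253 -0.2798  0.1064] [ 0.6233 -0.2836  0.1001] [ 0.6321 -0.2725  0.1141]
s 0.1 [105, 317, 4, 18, 34] [ 0.1037 -0.0292  0.1114] [ 0.1002 -0.0398  0.1017] [ 0.1091 -0.015   0.1146]
```

Side view: the rod stands in its block at about (480,320) with the grip at (492,285), the tamper is at (353,325), and the guides are at (325,173) and (325,193) over the dish. The top view agrees: the grip is at (497,140) and the upper guide at (320,178). The networks' "bowl" and "rod" marks in the side view fall on the block and are wrong or unneeded. From the depth data, the rod is at about (0.628, -0.278) and the guides' axis at about (0.560, 0.102). Now moving over.

step_arm --plan '[0.025,-0.043,0,0,1,0.025,-0.043,0,0,1,0.025,-0.043,0,0,1,0.025,-0.043,0,0,1,0.025,-0.043,0,0,1,0.025,-0.043,0,0,1,0.025,-0.043,0,0,1,0.025,-0.043,0,0,1,0.025,-0.043,0,0,1,0.025,-0.043,0,0,1]'

```text
t: 3.1
eef_pos: [0.3963, 0.0967, 0.2311]
eef_rot: [0.563, -0.432, 0.558, 0.43]
force: [1.1, 1.2, -0.7]
opening: 1.004
```

```bash
python3 - <<'E'
from h import *
import pickle
from scipy.optimize import least_squares
s=pickle.load(open("side0.pkl","rb"));t=pickle.load(open("top0.pkl","rb"))
for n,f in(("s",s),("t",t)):
    c=cloud(f);P=c.reshape(-1,3)
    g=P[(abs(P[:,0]-.628)<.03)&(abs(P[:,1]+.278)<.03)]
    a=g[(g[:,2]>.122)&(g[:,2]<.164)]
    r=least_squares(lambda p:np.hypot(a[:,0]-p[0]-p[2]*(a[:,2]-.145),a[:,1]-p[1]-p[3]*(a[:,2]-.145))-.013,[.628,-.278,0,0],loss="soft_l1",f_scale=.002).x
    print(n,"grip",len(a),r.round(4))
    tp=g[g[:,2]>.165]; print("top face",tp.mean(0).round(4),(tp.min(0)+tp.max(0))/2)
    b=g[(g[:,2]>.055)&(g[:,2]<.115)]
    if len(b)>20:
        r=least_squares(lambda p:np.hypot(b[:,0]-p[0]-p[2]*(b[:,2]-.08),b[:,1]-p[1]-p[3]*(b[:,2]-.08))-.006,[.628,-.278,0,0],loss="soft_l1",f_scale=.002).x
        print("shaft@.08",len(b),r.round(4))
    # brass guide upper outer rim
    u=P[(abs(P[:,0]-.56)<.03)&(abs(P[:,1]-.102)<.03)&(P[:,2]>.132)&(P[:,2]<.152)]
    print("guide",len(u),((u.min(0)+u.max(0))/2).round(4),u.min(0).round(4),u.max(0).round(4))
E
```

```text
s grip 345 [ 0.6304 -0.2772  0.0142  0.0069]
top face [ 0.6277 -0.2786  0.1692] [ 0.62950374 -0.27769617  0.16851528]
shaft@.08 191 [ 6.301e-01 -2.774e-01  2.000e-04  1.000e-03]
guide 219 [0.5572 0.1082 0.1401] [0.5403 0.0844 0.1321] [0.574  0.132  0.1482]
t grip 85 [ 0.6293 -0.279  -0.0034 -0.0069]
top face [ 0.6281 -0.2777  0.1703] [ 0.62802031 -0.27788493  0.17039922]
shaft@.08 39 [ 0.629  -0.2786  0.0125 -0.0096]
guide 202 [0.5573 0.1091 0.1429] [0.5402 0.0862 0.1341] [0.5744 0.132  0.1516]
```

View pics/s_crop1.png

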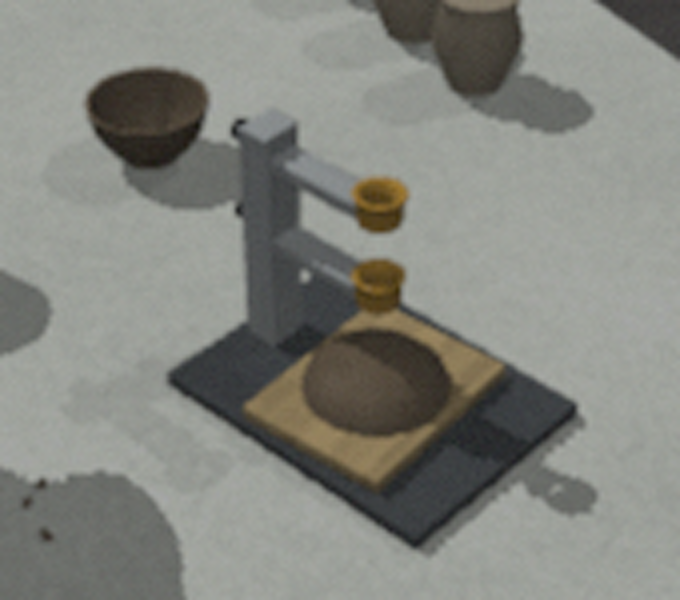

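View pics/t_crop1.png

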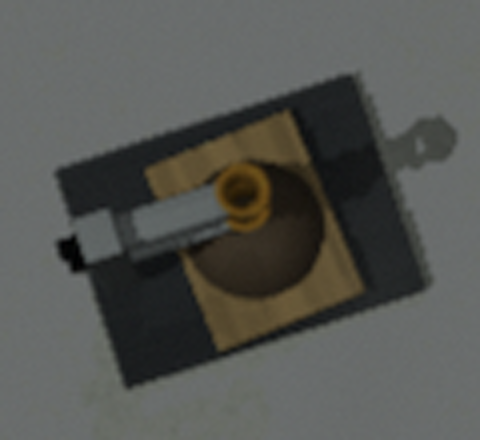

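View pics/s_crop2.png

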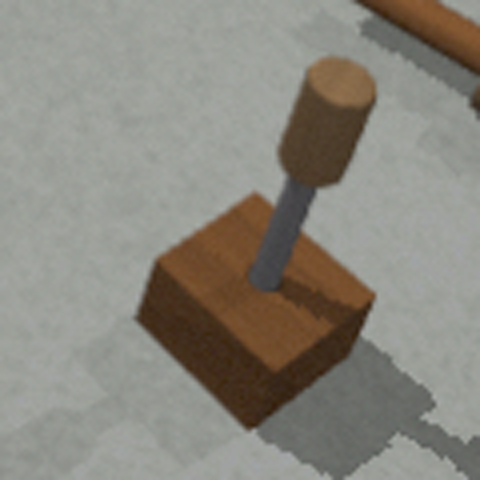

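View pics/t_crop2.png

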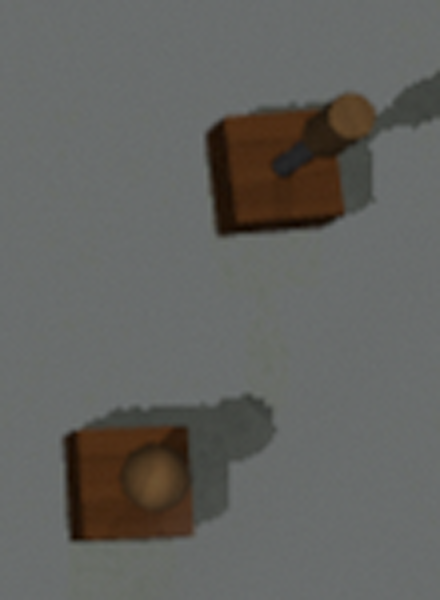

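The crops show the rod nearly upright. The upper guide's mouth is at about (325,173) in the side view and (320,177) in the top view, and the way in from above is free. Moving on over the rod.

step_arm --plan '[0.026,-0.0415,0,0,1,0.026,-0.0415,0,0,1,0.026,-0.0415,0,0,1,0.026,-0.0415,0,0,1,0.026,-0.0415,0,0,1,0.026,-0.0415,0,0,1,0.026,-0.0415,0,0,1,0.026,-0.0415,0,0,1,0.026,-0.0415,0,0,1,0,0,0,0,1]'

```text
t: 4.1
eef_pos: [0.6329, -0.2923, 0.2269]
eef_rot: [0.566, -0.429, 0.559, 0.428]
force: [-0.4, 0.6, -1.1]
opening: 0.999
```

```bash
python3 - <<'E'
from h import *
import pickle
s=pickle.load(open("side0.pkl","rb"));t=pickle.load(open("top0.pkl","rb"))
print(atz(t,[176.4,320.1],.148),atz(s,[172.6,324.6],.148), "low",atz(s,[192.9,324.2],.094))
print(read_state()["eef_pos"],read_state()["eef_rot"],read_state()["q"])
E
```

```text
[0.56221028 0.09896864 0.148     ] [0.55993473 0.09953354 0.148     ] low [0.56027253 0.1004813  0.094     ]
[ 0.63294818 -0.29234508  0.22688443] [ 0.56593567 -0.42917082  0.55896316  0.42788949] [-0.51787023  0.42016252  0.97315468  0.00849156  1.74274479 -1.81854145]
```

step_arm --plan '[-0.004,0.014,0,0,1,0,0,-0.01,0,1,0,0,-0.02,0,1,0,0,-0.02,0,1,0,0,-0.015,0,1,0,0,0,0,1]'

```text
t: 4.7
eef_pos: [0.6264, -0.27, 0.161]
eef_rot: [0.565, -0.431, 0.557, 0.429]
force: [-0.3, 0.2, -0.2]
opening: 1.001
```

step_arm --plan '[0.0025,-0.008,-0.01,0,1,0,0,-0.015,0,1,0,0,0,0,1,0,0,0,0,1]'

```text
t: 5.1
eef_pos: [0.6292, -0.2761, 0.138]
eef_rot: [0.565, -0.434, 0.556, 0.428]
force: [0.4, 0.2, -0.4]
opening: 1.002
```

```bash
python3 - <<'E'
from h import *
import pickle
f=grab_frame("side"); cv2.imwrite("pics/s2.png",cv2.resize(f["pixels"][195:375,400:560],None,fx=4,fy=3.3,interpolation=cv2.INTER_CUBIC)[:,:,::-1])
print(read_state()["eef_pos"])
E
```

```text
[ 0.62906246 -0.27600655  0.1377233 ]
```

View pics/s2.png

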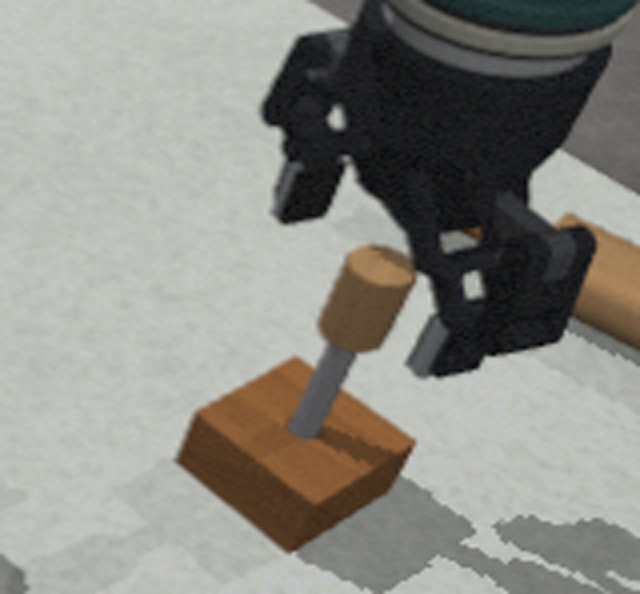

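The grip stands between the open pads. Lowering slightly and closing.

step_arm --plan '[0,-0.002,-0.008,0,1,0,0,0,0,0.5,0,0,0,0,0.2,0,0,0,0,0.2,0,0,0,0,0.2,0,0,0,0,0.1,0,0,0,0,0,0,0,0,0,0,0,0,0,0,0,0,0,0,0,0]' --newtons 50

```text
t: 6.15
eef_pos: [0.6299, -0.279, 0.1307]
eef_rot: [0.566, -0.434, 0.555, 0.428]
force: [0.0, -0.0, -0.5]
opening: 0.295
```

```bash
python3 - <<'E'
from h import *
s=read_state();print(s["eef_pos"],s["force"],s["ft_torque"],s["opening"])
f=grab_frame("side"); cv2.imwrite("pics/s3.png",cv2.resize(f["pixels"][195:375,400:560],None,fx=4,fy=3.3,interpolation=cv2.INTER_CUBIC)[:,:,::-1])
E
```

```text
[ 0.62993349 -0.27900735  0.13070114] [ 0.01518199 -0.04574709 -0.46800171] [ 0.04351948 -0.02326789 -0.02261841] 0.29460741125220924
```

View pics/s3.png

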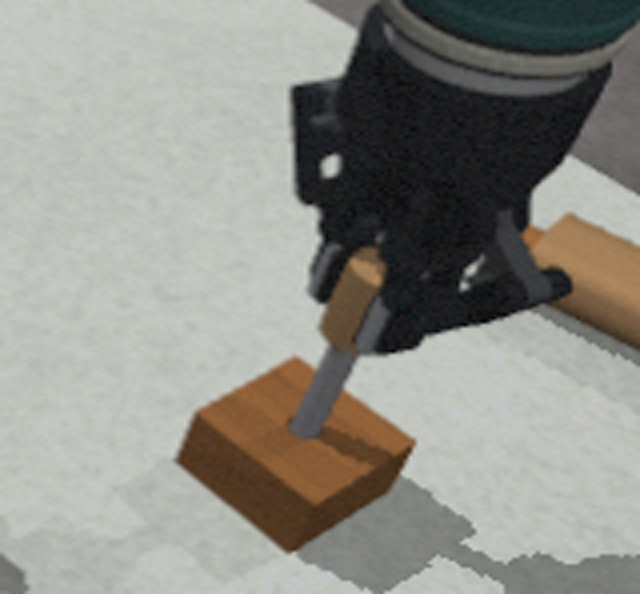

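The pads have closed on the wooden grip, with an opening of 0.295 (about 25 mm). Lifting.

step_arm --plan '[0,0,0.01,0,0,0,0,0.02,0,0,0,0,0.025,0,0,0,0,0.025,0,0,0,0,0.025,0,0,0,0,0.025,0,0,0,0,0.025,0,0,0,0,0.025,0,0,0,0,0.01,0,0,0,0,0,0,0]'

```text
t: 7.2
eef_pos: [0.6278, -0.2778, 0.33]
eef_rot: [0.566, -0.434, 0.555, 0.428]
force: [0.3, -0.6, -1.7]
opening: 0.289
```

```bash
cat > fit.py <<'E'
from h import *
from scipy.optimize import least_squares
s=read_state();e=s["eef_pos"];print(e.round(4),s["eef_rot"].round(4),s["force"].round(2),s["opening"])
for n in("side","top"):
    f=grab_frame(n); P=cloud(f).reshape(-1,3)
    a=P[(np.hypot(P[:,0]-e[0],P[:,1]-e[1])<.02)]
    zl=e[2]-.018; b=a[(a[:,2]>zl-.1)&(a[:,2]<zl-.006)]
    if len(b)>20:
        r=least_squares(lambda p:np.hypot(b[:,0]-p[0]-p[2]*(b[:,2]-zl+.05),b[:,1]-p[1]-p[3]*(b[:,2]-zl+.05))-.006,[e[0],e[1],0,0],loss="soft_l1",f_scale=.002).x
        print(n,len(b),"mid-tcp",(r[:2]-e[:2]).round(4),"slope",r[2:].round(4),"zmin-tcp",b[:,2].min()-e[2], "tip xy",(r[:2]-r[2:]*.06).round(4))
    x0,y0=proj(f,e)[0].astype(int); x0=max(0,x0-80);y0=max(0,y0-70)
    import sys
    cv2.imwrite(f"pics/{sys.argv[1]}_{n}.png",cv2.resize(f["pixels"][y0:y0+150,x0:x0+160],None,fx=4,fy=4,interpolation=cv2.INTER_CUBIC)[:,:,::-1]); print("crop origin",x0,y0)
    import pickle; pickle.dump(f,open(f"{sys.argv[1]}_{n}.pkl","wb"))
E
python3 fit.py lift
```

```text
[ 0.6278 -0.2778  0.33  ] [ 0.5657 -0.4341  0.5555  0.4277] [ 0.29 -0.55 -1.69] 0.28884537595282517
side 521 mid-tcp [0.0003 0.0009] slope [ 0.0004 -0.0037] zmin-tcp -0.11757763574534 tip xy [ 0.6281 -0.2766]
crop origin 447 120
top 126 mid-tcp [-0.0008 -0.0007] slope [-0.0006 -0.0069] zmin-tcp -0.11656119753723698 tip xy [ 0.627 -0.278]
crop origin 445 48
```

View pics/lift_side.png

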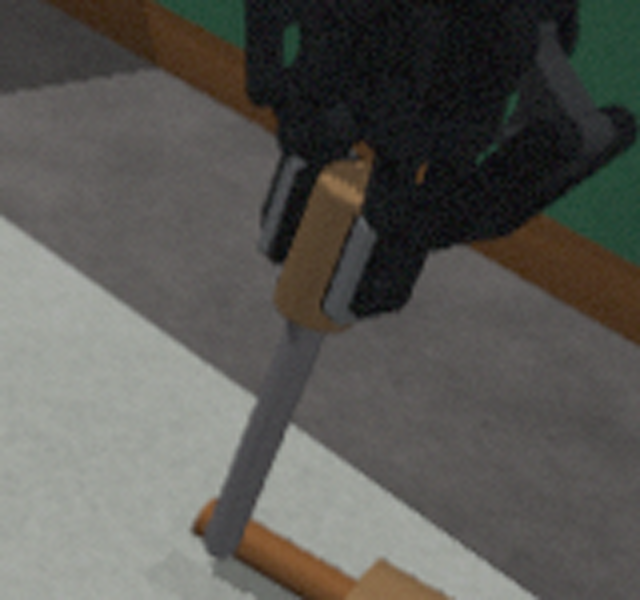

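The rod hangs upright under the TCP, with a slope under 0.007 and its tip about 0.122 m below the TCP. Carrying it over to the guides.

step_arm --plan '[-0.004,0.02,0,0,0,-0.007,0.04,0,0,0,-0.007,0.04,0,0,0,-0.007,0.04,0,0,0,-0.007,0.04,0,0,0,-0.007,0.04,0,0,0,-0.007,0.04,0,0,0,-0.007,0.04,0,0,0,-0.004,0.02,0,0,0,-0.002,0.01,0,0,0]'

```text
t: 8.3
eef_pos: [0.5574, 0.0624, 0.2997]
eef_rot: [0.557, -0.419, 0.567, 0.439]
force: [0.2, 0.1, -0.9]
opening: 0.287
```

step_arm --plan '[0.001,0.018,0.005,0,0,0,0.012,0,0,0,0,0,0,0,0,0,0,0,0,0]'

```text
t: 8.7
eef_pos: [0.557, 0.0929, 0.2992]
eef_rot: [0.554, -0.418, 0.57, 0.44]
force: [0.7, -0.3, -1.6]
opening: 0.289
```

```bash
python3 fit.py ov
```

```text
[0.557  0.0929 0.2992] [ 0.5538 -0.4181  0.5699  0.4402] [ 0.68 -0.35 -1.62] 0.28944449982393416
side 264 mid-tcp [-0.0029  0.0002] slope [ 0.0498 -0.0153] zmin-tcp -0.11778321682535606 tip xy [0.551  0.0941]
crop origin 246 37
top 48 mid-tcp [-0.0036  0.0005] slope [ 0.0519 -0.0162] zmin-tcp -0.11540150001709151 tip xy [0.5502 0.0944]
crop origin 241 95
```

View pics/ov_side.png

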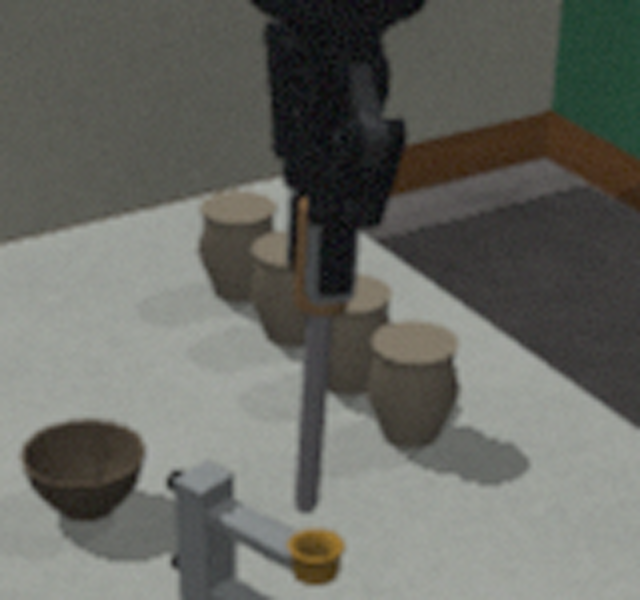

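View pics/ov_top.png

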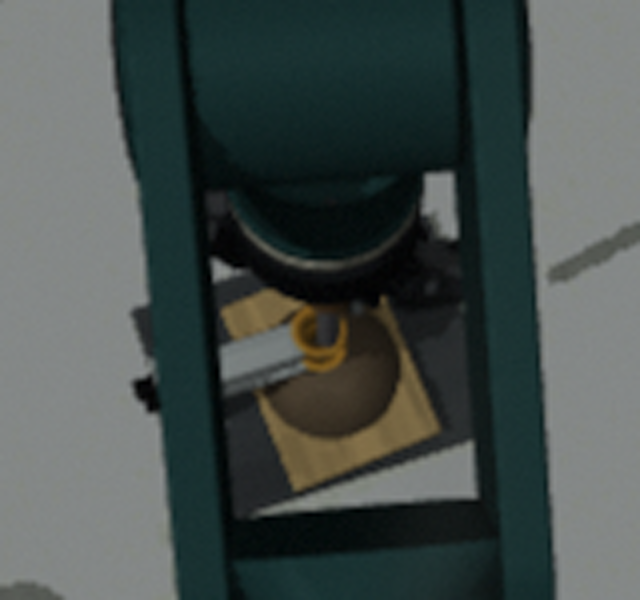

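The tip now hangs toward -x with a slope of about 0.05. The tool itself has tilted about 0.037 during the fast inward move, since each row starts again from the measured pose. I'll test whether outward motion undoes the tilt.

step_arm --plan '[0.03,0,0,0,0,0.03,0,0,0,0,0.03,0,0,0,0,0.03,0,0,0,0,0,0,0,0,0,0,0,0,0,0]'

```text
t: 9.4
eef_pos: [0.681, 0.0856, 0.2961]
eef_rot: [0.554, -0.415, 0.573, 0.438]
force: [-1.0, 0.0, -1.1]
opening: 0.291
```

```bash
cat > st.py <<'E'
from workcell import *
from scipy.spatial.transform import Rotation as R
s=read_state();q=s["eef_rot"];M=R.from_quat([q[1],q[2],q[3],q[0]]).as_matrix()
print(s["t"],s["eef_pos"].round(4),"toolx",M[:,0].round(4),"jaw",M[:,2].round(4),s["force"].round(1),s["qvel"].round(3),s["opening"])
E
python3 st.py
```

```text
9.4 [0.681  0.0856 0.2961] toolx [-0.0412  0.0095 -0.9991] jaw [ 0.2722  0.9623 -0.0021] [-1.   0.  -1.1] [-0.018  0.043 -0.014 -0.007 -0.018 -0.   ] 0.2910437170014851
```

step_arm --plan '[0,-0.04,0,0,0,0,-0.04,0,0,0,0,-0.04,0,0,0,0,-0.04,0,0,0,0,0,0,0,0,0,0,0,0,0]'

```text
t: 10.0
eef_pos: [0.6749, -0.0806, 0.2991]
eef_rot: [0.554, -0.415, 0.573, 0.438]
force: [1.1, 0.6, -0.4]
opening: 0.294
```

```bash
python3 st.py
```

```text
10.0 [ 0.6749 -0.0806  0.2991] toolx [-0.0404  0.0089 -0.9991] jaw [ 0.2724  0.9622 -0.0024] [ 1.1  0.6 -0.4] [-0.046 -0.018  0.013 -0.033 -0.003 -0.007] 0.29408834868649875
```

step_arm --plan '[0,0,0.02,0,0,0,0,0.02,0,0,0,0,0,0,0,0,0,0,0,0]'

```text
t: 10.4
eef_pos: [0.6721, -0.0781, 0.3412]
eef_rot: [0.554, -0.416, 0.573, 0.438]
force: [0.2, -0.1, -0.8]
opening: 0.288
```

```bash
python3 st.py; python3 fit.py a1
```

```text
10.4 [ 0.6721 -0.0781  0.3412] toolx [-0.0408  0.0095 -0.9991] jaw [ 0.2706  0.9627 -0.0019] [ 0.2 -0.1 -0.8] [ 0.011 -0.021 -0.012  0.003  0.005  0.002] 0.2879610924366691
[ 0.6721 -0.0781  0.3412] [ 0.554  -0.4155  0.5729  0.4383] [ 0.19 -0.12 -0.8 ] 0.2879610924366691
side 345 mid-tcp [-0.0045  0.001 ] slope [ 0.0536 -0.0146] zmin-tcp -0.11766121746004118 tip xy [ 0.6644 -0.0762]
crop origin 363 39
top 43 mid-tcp [-0.0041  0.0002] slope [ 0.0462 -0.0174] zmin-tcp -0.08214577571386072 tip xy [ 0.6652 -0.0769]
crop origin 335 25
```

step_arm --plan '[0,0.04,0,0,0,0,0.04,0,0,0,0,0.04,0,0,0,0,0.03,0,0,0,0,0,0,0,0,0,0,0,0,0]'

```text
t: 11.1
eef_pos: [0.6695, 0.0777, 0.3323]
eef_rot: [0.55, -0.413, 0.577, 0.441]
force: [-0.1, -0.2, -0.9]
opening: 0.293
```

```bash
python3 st.py
```

```text
11.1 [0.6695 0.0777 0.3323] toolx [-0.0539  0.0093 -0.9985] jaw [ 0.2711  0.9625 -0.0056] [-0.1 -0.2 -0.9] [ 0.034  0.003  0.018  0.02  -0.004  0.004] 0.29327457332170326
```

step_arm --plan '[-0.03,0,0,0,0,-0.03,0,0,0,0,-0.03,0,0,0,0,0,0,0,0,0,0,0,0,0,0]'

```text
t: 11.6
eef_pos: [0.5763, 0.0733, 0.3234]
eef_rot: [0.547, -0.409, 0.582, 0.441]
force: [-0.5, 0.1, -0.7]
opening: 0.293
```

```bash
python3 st.py
```

```text
11.6 [0.5763 0.0733 0.3234] toolx [-0.0663  0.0074 -0.9978] jaw [ 0.2763  0.961  -0.0112] [-0.5  0.1 -0.7] [-0.011 -0.033  0.034 -0.001  0.016 -0.003] 0.29342120422046314
```

step_arm --plan '[0.04,0,0,0,0,0.04,0,0,0,0,0.03,0,0,0,0,0.02,0,0,0,0,0.01,0,0,0,0,0.005,0,0,0,0,0,0,0,0,0]'

```text
t: 12.3
eef_pos: [0.7309, 0.0666, 0.3142]
eef_rot: [0.547, -0.405, 0.585, 0.44]
force: [0.1, -0.4, -1.3]
opening: 0.292
```

```bash
python3 st.py
```

```text
12.3 [0.7309 0.0666 0.3142] toolx [-0.0723  0.0065 -0.9974] jaw [ 0.2842  0.9586 -0.0144] [ 0.1 -0.4 -1.3] [-0.01   0.031 -0.021  0.     0.005  0.   ] 0.2920539929462805
```

step_arm --plan '[-0.01,0,0,0,0,-0.01,0,0,0,0,-0.01,0,0,0,0,-0.01,0,0,0,0,-0.01,0,0,0,0,-0.01,0,0,0,0,-0.01,0,0,0,0,-0.01,0,0,0,0,-0.01,0,0,0,0,0,0,0,0,0]'

```text
t: 13.3
eef_pos: [0.6415, 0.0607, 0.3097]
eef_rot: [0.548, -0.403, 0.587, 0.437]
force: [0.3, -0.6, -0.9]
opening: 0.294
```

```bash
python3 st.py
```

```text
13.3 [0.6415 0.0607 0.3097] toolx [-0.0728  0.0058 -0.9973] jaw [ 0.2914  0.9565 -0.0158] [ 0.3 -0.6 -0.9] [-0.007  0.015 -0.013 -0.002 -0.022 -0.   ] 0.2944006501397104
```

step_arm --plan '[0,0,0.04,0,0,0,0,0.04,0,0,0,0,0,0,0,0,0,0,0,0,0,0,-0.04,0,0,0,0,-0.04,0,0,0,0,0,0,0,0,0,0,0,0]'

```text
t: 14.1
eef_pos: [0.6401, 0.0586, 0.2991]
eef_rot: [0.545, -0.4, 0.592, 0.439]
force: [0.1, 0.9, 0.2]
opening: 0.291
```

```bash
python3 st.py
```

```text
14.1 [0.6401 0.0586 0.2991] toolx [-0.0873  0.0056 -0.9962] jaw [ 0.2938  0.9556 -0.0204] [0.1 0.9 0.2] [-0.     0.024  0.074 -0.002 -0.009  0.001] 0.2911603010193644
```

step_arm --plan '[0,-0.05,0,0,0,0,-0.05,0,0,0,0,-0.05,0,0,0,0,0,0,0,0,0,0,0,0,0]'

```text
t: 14.6
eef_pos: [0.6441, -0.0951, 0.3087]
eef_rot: [0.548, -0.405, 0.588, 0.437]
force: [0.6, 0.5, -0.7]
opening: 0.291
```

```bash
python3 st.py
```

```text
14.6 [ 0.6441 -0.0951  0.3087] toolx [-0.072   0.0028 -0.9974] jaw [ 0.2901  0.9568 -0.0182] [ 0.6  0.5 -0.7] [-0.051  0.008 -0.049 -0.042  0.001 -0.008] 0.29082526318649576
```

Fast -y motion untilts the tool by about 0.015 and slow motion leaves the tilt alone. So I'll pump with fast -y and slow +y.

step_arm --plan '[0,-0.05,0,0,0,0,-0.05,0,0,0,0,-0.05,0,0,0,0,0,0,0,0,0,0,0,0,0]'

```text
t: 15.1
eef_pos: [0.6481, -0.2431, 0.3179]
eef_rot: [0.549, -0.412, 0.582, 0.435]
force: [-0.3, 0.8, -0.3]
opening: 0.29
```

```bash
python3 st.py
```

```text
15.1 [ 0.6481 -0.2431  0.3179] toolx [-0.057  -0.0012 -0.9984] jaw [ 0.2812  0.9595 -0.0172] [-0.3  0.8 -0.3] [-0.035  0.02  -0.032 -0.038 -0.007 -0.004] 0.29010806756830915
```

step_arm --plan '[0,0.01,0,0,0,0,0.02,0,0,0,0,0.02,0,0,0,0,0.02,0,0,0,0,0.02,0,0,0,0,0.02,0,0,0,0,0.02,0,0,0,0,0.02,0,0,0,0,0.02,0,0,0,0,0.01,0,0,0]'

```text
t: 16.1
eef_pos: [0.6458, -0.0268, 0.3245]
eef_rot: [0.546, -0.42, 0.574, 0.443]
force: [-0.2, -0.1, -0.2]
opening: 0.294
```

```bash
python3 st.py
```

```text
16.1 [ 0.6458 -0.0268  0.3245] toolx [-0.0498  0.0016 -0.9988] jaw [ 0.2548  0.9669 -0.0112] [-0.2 -0.1 -0.2] [ 0.186 -0.036  0.035 -0.008 -0.008  0.167] 0.29379628946944325
```

step_arm --plan '[0,0,0,0,0,0,-0.05,0,0,0,0,-0.05,0,0,0,0,-0.05,0,0,0,0,-0.05,0,0,0,0,0,0,0,0,0,0,0,0,0]'

```text
t: 16.8
eef_pos: [0.6433, -0.2251, 0.3259]
eef_rot: [0.544, -0.425, 0.571, 0.445]
force: [-0.0, 0.3, -0.3]
opening: 0.289
```

```bash
python3 st.py
```

```text
16.8 [ 0.6433 -0.2251  0.3259] toolx [-4.800e-02 -4.000e-04 -9.988e-01] jaw [ 0.2423  0.9701 -0.012 ] [-0.   0.3 -0.3] [-0.052  0.019 -0.004 -0.041 -0.013 -0.009] 0.2890036468337883
```

step_arm --plan '[0,0.01,0,0,0,0,0.02,0,0,0,0,0.02,0,0,0,0,0.02,0,0,0,0,0.02,0,0,0,0,0.02,0,0,0,0,0.02,0,0,0,0,0.02,0,0,0,0,0.01,0,0,0,0,0,0,0,0]'

```text
t: 17.8
eef_pos: [0.6396, -0.0305, 0.3303]
eef_rot: [0.54, -0.432, 0.562, 0.454]
force: [0.3, -0.4, -1.6]
opening: 0.291
```

```bash
python3 st.py
```

```text
17.8 [ 0.6396 -0.0305  0.3303] toolx [-0.0439  0.0043 -0.999 ] jaw [ 0.2152  0.9766 -0.0053] [ 0.3 -0.4 -1.6] [ 0.029 -0.017  0.01  -0.011 -0.002  0.005] 0.29142739235225257
```

step_arm --plan '[0,-0.05,-0.01,0,0,0,-0.05,-0.01,0,0,0,-0.05,0,0,0,0,-0.05,0,0,0,0,0,0,0,0,0,0,0,0,0]'

```text
t: 18.4
eef_pos: [0.638, -0.2322, 0.3105]
eef_rot: [0.538, -0.435, 0.56, 0.455]
force: [0.4, 0.5, -1.5]
opening: 0.295
```

```bash
python3 st.py
```

```text
18.4 [ 0.638  -0.2322  0.3105] toolx [-0.0419  0.0027 -0.9991] jaw [ 0.2063  0.9785 -0.006 ] [ 0.4  0.5 -1.5] [-0.056  0.02  -0.002 -0.044 -0.013 -0.008] 0.2954566576162152
```

step_arm --plan '[0,0.01,0,0,0,0,0.02,0,0,0,0,0.02,0,0,0,0,0.02,0,0,0,0,0.02,0,0,0,0,0.02,0,0,0,0,0.02,0,0,0,0,0.02,0,0,0,0,0.02,0,0,0,0,0.01,0,0,0]'

```text
t: 19.4
eef_pos: [0.6342, -0.018, 0.3154]
eef_rot: [0.535, -0.442, 0.552, 0.463]
force: [-0.4, 0.6, -1.6]
opening: 0.29
```

```bash
python3 st.py
```

```text
19.4 [ 0.6342 -0.018   0.3154] toolx [-0.0369  0.0074 -0.9993] jaw [1.815e-01 9.834e-01 6.000e-04] [-0.4  0.6 -1.6] [ 0.189 -0.032  0.03  -0.009 -0.007  0.169] 0.2895975078775475
```

Good enough: slow moves keep it improving, and the guides can pivot the rod in the pads for the rest, because the tilt is about the jaw axis. Going slowly to the axis.

step_arm --plan '[-0.006,0.01,0,0,0,-0.0075,0.012,0,0,0,-0.0075,0.012,0,0,0,-0.0075,0.012,0,0,0,-0.0075,0.012,0,0,0,-0.0075,0.012,0,0,0,-0.0075,0.012,0,0,0,-0.0075,0.012,0,0,0,-0.005,0.006,0,0,0,0,0,0,0,0]'

```text
t: 20.4
eef_pos: [0.5629, 0.0942, 0.317]
eef_rot: [0.534, -0.444, 0.55, 0.463]
force: [-0.2, -0.6, -0.4]
opening: 0.292
```

```bash
python3 st.py; python3 fit.py b1
```

```text
20.4 [0.5629 0.0942 0.317 ] toolx [-0.0351  0.0073 -0.9994] jaw [0.1769 0.9842 0.001 ] [-0.2 -0.6 -0.4] [ 0.003 -0.     0.001 -0.011 -0.008  0.002] 0.2921049914894076
[0.5629 0.0942 0.317 ] [ 0.5345 -0.4436  0.5502  0.4635] [-0.16 -0.63 -0.42] 0.2921049914894076
side 277 mid-tcp [-0.0028  0.0001] slope [ 0.0514 -0.0089] zmin-tcp -0.11795561923962344 tip xy [0.5571 0.0948]
crop origin 248 27
top 50 mid-tcp [-0.0136  0.0001] slope [ 0.0395 -0.0409] zmin-tcp -0.1142631945553059 tip xy [0.547  0.0967]
crop origin 240 90
```

View pics/b1_side.png

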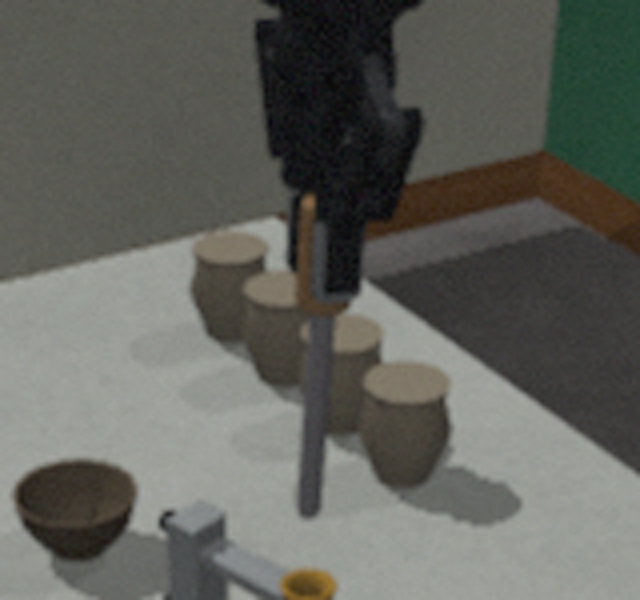

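step_arm --plan '[0.003,0.005,0,0,0,0,0,-0.008,0,0,0,0,-0.01,0,0,0,0,-0.01,0,0,0,0,-0.005,0,0,0,0,0,0,0]'

```text
t: 21.1
eef_pos: [0.5675, 0.0967, 0.2784]
eef_rot: [0.534, -0.442, 0.552, 0.463]
force: [0.0, -0.2, -1.6]
opening: 0.291
```

```bash
python3 st.py; python3 fit.py b2
```

```text
21.1 [0.5675 0.0967 0.2784] toolx [-0.0386  0.0059 -0.9992] jaw [ 0.1813  0.9834 -0.0012] [ 0.  -0.2 -1.6] [-0.003  0.002  0.01  -0.002 -0.005  0.   ] 0.2912779637164248
[0.5675 0.0967 0.2784] [ 0.5342 -0.442   0.5525  0.4627] [ 0.03 -0.2  -1.65] 0.2912779637164248
side 251 mid-tcp [-0.0029 -0.0002] slope [ 0.0526 -0.0105] zmin-tcp -0.11753916463808928 tip xy [0.5615 0.097 ]
crop origin 249 45
top 50 mid-tcp [-0.014   0.0001] slope [ 0.0422 -0.0493] zmin-tcp -0.11573233277122452 tip xy [0.551  0.0997]
crop origin 239 92
```

View pics/b2_side.png

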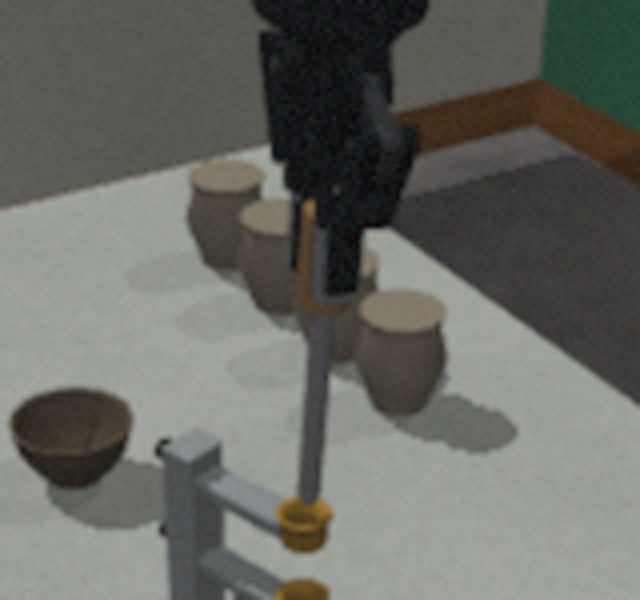

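View pics/b2_top.png

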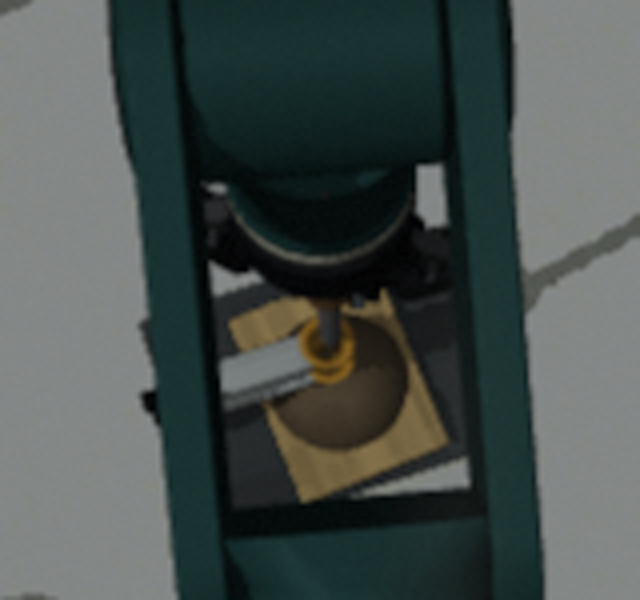

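The tip sits just above the mouth, at crop (311,500) against the mouth centre at (303,513), so about 3-4 mm too far toward -y. Correcting and lowering.

step_arm --plan '[-0.001,0.0035,0,0,0,0,0,-0.004,0,0,0,0,-0.005,0,0,0,0,-0.005,0,0,0,0,0,0,0]'

```text
t: 21.7
eef_pos: [0.5673, 0.1007, 0.2662]
eef_rot: [0.536, -0.443, 0.551, 0.462]
force: [-0.1, -0.7, -0.8]
opening: 0.286
```

```bash
python3 st.py; python3 fit.py b3
```

```text
21.7 [0.5673 0.1007 0.2662] toolx [-0.0334  0.0064 -0.9994] jaw [1.810e-01 9.835e-01 3.000e-04] [-0.1 -0.7 -0.8] [-0.    -0.004 -0.008  0.001 -0.     0.001] 0.2864175632880506
[0.5673 0.1007 0.2662] [ 0.5357 -0.4431  0.5509  0.4617] [-0.07 -0.68 -0.84] 0.2864175632880506
side 247 mid-tcp [-0.0026 -0.0002] slope [ 0.0462 -0.0038] zmin-tcp -0.11714042528799887 tip xy [0.5619 0.1008]
crop origin 248 50
top 72 mid-tcp [-0.0132 -0.0004] slope [-0.0143 -0.0018] zmin-tcp -0.11771799381822728 tip xy [0.555  0.1005]
crop origin 237 93
```

View pics/b3_side.png

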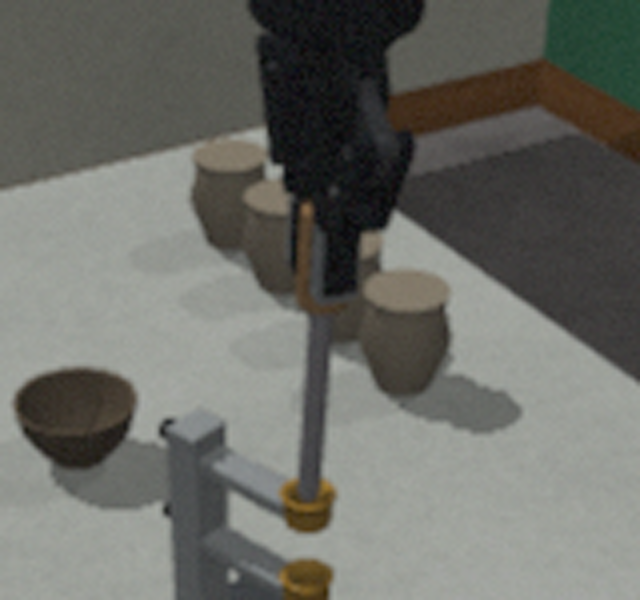

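View pics/b3_top.png

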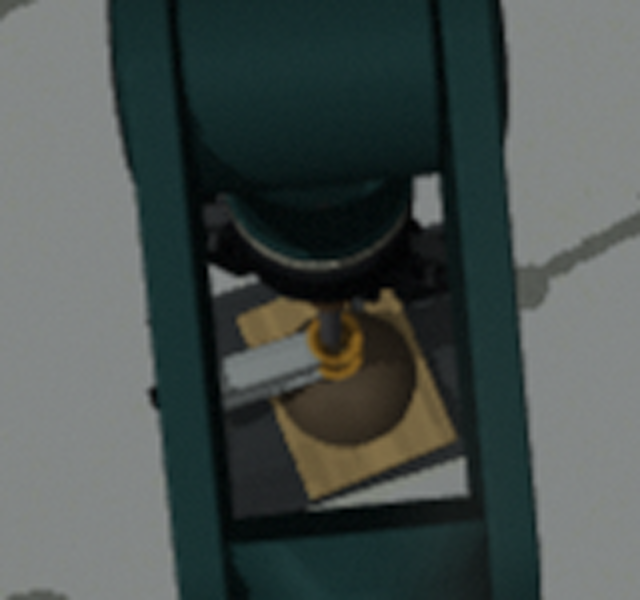

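The tip is in the flared mouth (side crop 310,498) with no contact force. Lowering on with a softer grip, so the guide can pivot the rod.

step_arm --plan '[-0.0005,-0.0005,-0.005,0,0,0,0,-0.006,0,0,0,0,-0.006,0,0,0,0,-0.005,0,0,0,0,0,0,0]' --newtons 30

```text
t: 22.3
eef_pos: [0.5664, 0.0998, 0.2432]
eef_rot: [0.536, -0.443, 0.551, 0.461]
force: [0.4, 0.0, -0.8]
opening: 0.294
```

```bash
python3 st.py; python3 fit.py b4
```

```text
22.3 [0.5664 0.0998 0.2432] toolx [-0.0334  0.006  -0.9994] jaw [ 1.814e-01  9.834e-01 -2.000e-04] [ 0.4  0.  -0.8] [-0.    -0.003 -0.003  0.    -0.003 -0.001] 0.2944567633166116
[0.5664 0.0998 0.2432] [ 0.5357 -0.4431  0.5511  0.4615] [ 0.38  0.01 -0.75] 0.2944567633166116
side 321 mid-tcp [-0.0042 -0.0016] slope [0.1249 0.0631] zmin-tcp -0.11418976538857997 tip xy [0.5547 0.0945]
crop origin 248 61
top 135 mid-tcp [-0.0042  0.0004] slope [ 0.1027 -0.0556] zmin-tcp -0.11572182906731507 tip xy [0.556  0.1035]
crop origin 238 96
```

View pics/b4_side.png

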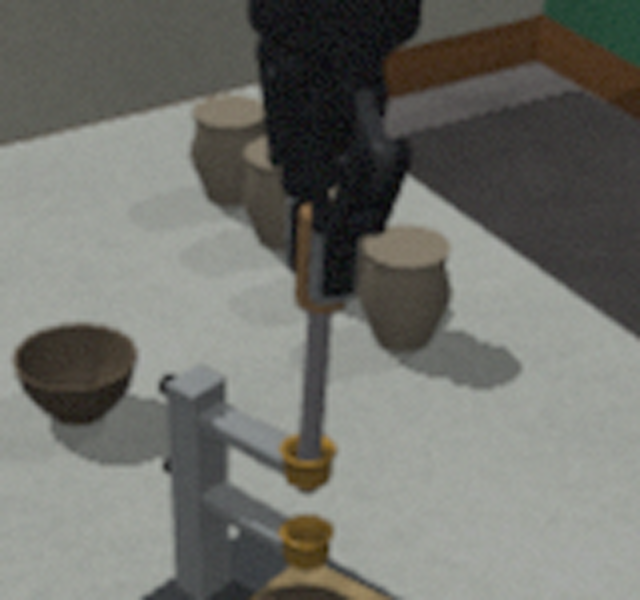

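The rod is entering the upper guide at (311,455) without force. Continuing.

step_arm --plan '[-0.0005,0,-0.006,0,0,-0.0005,0,-0.006,0,0,-0.0005,0,-0.006,0,0,-0.0005,0,-0.005,0,0,0,0,0,0,0]'

```text
t: 22.9
eef_pos: [0.5647, 0.0999, 0.2196]
eef_rot: [0.536, -0.444, 0.55, 0.461]
force: [0.3, -1.2, -2.0]
opening: 0.286
```

```bash
python3 st.py; python3 fit.py b5 | tail -0
```

```text
22.9 [0.5647 0.0999 0.2196] toolx [-0.0312  0.0062 -0.9995] jaw [1.813e-01 9.834e-01 4.000e-04] [ 0.3 -1.2 -2. ] [ 0.    -0.002 -0.005  0.001 -0.006  0.   ] 0.2864653141736873Exception ignored on flushing sys.stdout:
BrokenPipeError: [Errno 32] Broken pipe
```

View pics/b5_side.png

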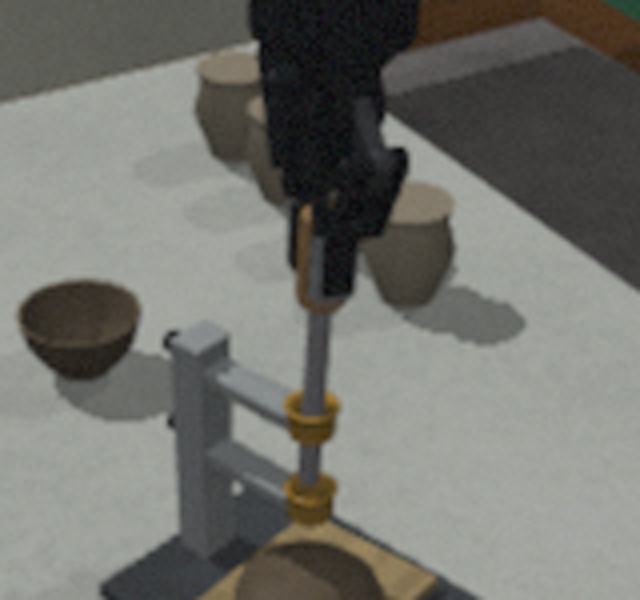

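The tip is between the guides, just at the lower mouth (308,485), with about 2 N of force. Continuing.

step_arm --plan '[-0.0005,0,-0.005,0,0,-0.0005,0,-0.005,0,0,-0.0005,0,-0.005,0,0,0,0,0,0,0]'

```text
t: 23.4
eef_pos: [0.5639, 0.0999, 0.2049]
eef_rot: [0.537, -0.444, 0.55, 0.46]
force: [0.2, 0.8, -1.3]
opening: 0.298
```

```bash
python3 st.py; python3 fit.py b6 >/dev/null
```

```text
23.4 [0.5639 0.0999 0.2049] toolx [-0.0282  0.0063 -0.9996] jaw [0.1814 0.9834 0.0011] [ 0.2  0.8 -1.3] [-0.001 -0.005 -0.008 -0.001  0.001 -0.   ] 0.29756658103706024
```

View pics/b6_side.png

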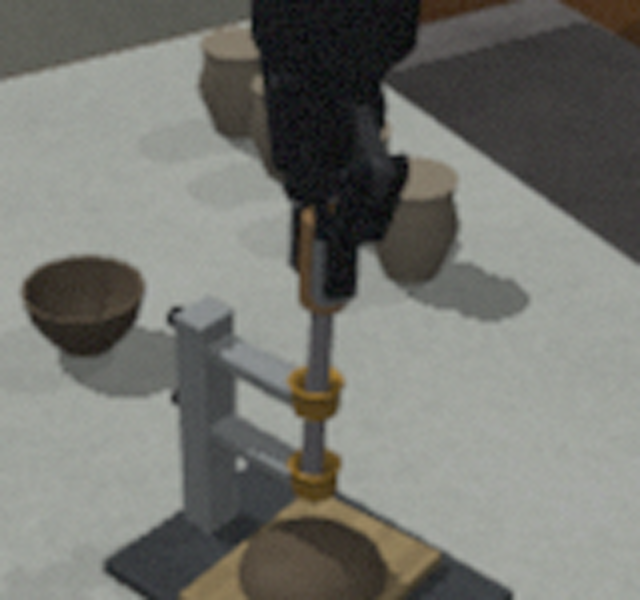

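The rod stands through the upper guide and in the lower guide's mouth (313,465). Forces stay small.

step_arm --plan '[-0.0003,0,-0.005,0,0,-0.0003,0,-0.005,0,0,-0.0003,0,-0.005,0,0,0,0,0,0,0]'

```text
t: 23.9
eef_pos: [0.5634, 0.0999, 0.19]
eef_rot: [0.538, -0.445, 0.549, 0.46]
force: [0.7, -0.2, -1.8]
opening: 0.289
```

```bash
python3 st.py
```

```text
23.9 [0.5634 0.0999 0.19  ] toolx [-0.0263  0.0063 -0.9996] jaw [0.1814 0.9834 0.0014] [ 0.7 -0.2 -1.8] [-0.001 -0.005 -0.009  0.001  0.    -0.   ] 0.2890520419210744
```

step_arm --plan '[0,0,-0.004,0,0,0,0,-0.004,0,0,0,0,-0.003,0,0,0,0,0,0,0,0,0,0,0,0,0,0,0,0,0]'

```text
t: 24.5
eef_pos: [0.5633, 0.0999, 0.1778]
eef_rot: [0.538, -0.445, 0.549, 0.46]
force: [-0.1, -0.8, -1.2]
opening: 0.292
```

```bash
python3 st.py; python3 fit.py b7 ; python3 - <<'E'
from h import *
import pickle
f=pickle.load(open("b7_side.pkl","rb"))
cv2.imwrite("pics/b7z.png",cv2.resize(f["pixels"][140:250,280:370],None,fx=6,fy=5.4,interpolation=cv2.INTER_CUBIC)[:,:,::-1])
print([(z,proj(f,[.560,.1,z]).round(1)) for z in(.076,.055,.04)])
E
```

```text
24.5 [0.5633 0.0999 0.1778] toolx [-0.0269  0.0064 -0.9996] jaw [0.1814 0.9834 0.0014] [-0.1 -0.8 -1.2] [ 0.    -0.    -0.003 -0.001  0.001 -0.   ] 0.29179864509764564
[0.5633 0.0999 0.1778] [ 0.5375 -0.4445  0.5493  0.4602] [-0.06 -0.82 -1.2 ] 0.29179864509764564
side 386 mid-tcp [-0.0075 -0.005 ] slope [0.0033 0.0131] zmin-tcp -0.11715887392592542 tip xy [0.5555 0.0942]
crop origin 246 89
top 91 mid-tcp [-0.0111  0.0008] slope [0.0012 0.0401] zmin-tcp -0.0929295724833486 tip xy [0.5521 0.0983]
crop origin 239 103
[(0.076, array([[324.1, 199.6]])), (0.055, array([[324., 207.]])), (0.04, array([[323.9, 212.2]]))]
```

View pics/b7z.png

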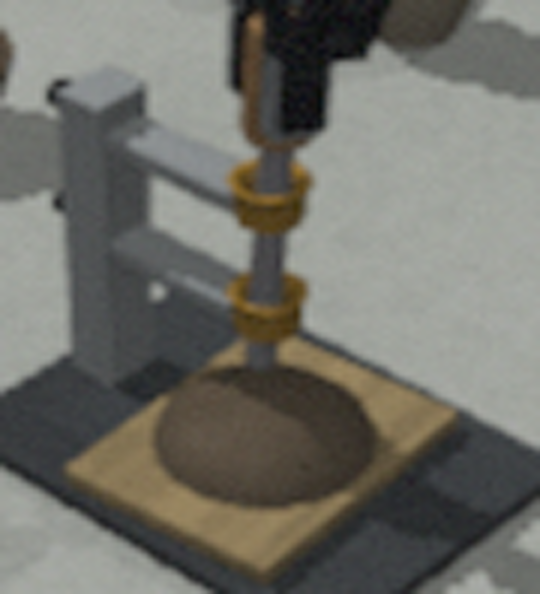

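The tip stands out below the lower guide at (323,208), about 0.054 m high. That is some 22 mm below the guide and 14 mm above the dome, and the grip is clear above the upper guide. At rest with low force, so I'm handing in.

```bash
python3 -c "
from workcell import *
print(finish_job()); s=read_state(); print(s['t'],s['eef_pos'],s['force'])"
```

```text
the job is handed in; nothing more can be done
None
the job is handed in; nothing more can be done
```

I lifted the rod out of its block and threaded it from above through both guides. I handed the job in at about 24.6 s with the rod still gripped at 30 N; the hand-in gave no verdict.

**Last checks:**
- **Tip:** it stands at about z = 0.054–0.055 m, from both the last side picture and the TCP height. That is about 21 mm below the lower guide and about 14 mm above the dish.
- **Grip:** its underside is at about 0.166 m, roughly 18 mm above the upper guide.
- **Rest and force:** the arm was still, and the force on the tool was 1–2 N.
- **Dish:** it looked untouched in the last picture.
- **Other things on the table:** I never moved against them, but I did not measure their positions again at the end.

**What went wrong or disagreed:**
- **Tool tilt:** fast moves tilted the tool, up to about 0.087 rad at worst. I reduced this with extra swings in the air and let the guides line up the rest. The tool's remaining tilt at the end was about 0.03 rad. I had no clean measurement of the rod's own tilt there; by the bore clearance it should be under about 0.045 rad, against a limit of 0.08.
- **Rod fits in the guides:** once the rod was inside, the depth fits mixed in the brass, and the two cameras disagreed by several mm, so I relied on the pictures instead.
- **Network marks:** some of the early side-view marks, such as the bowl, were wrong and I ignored them.

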